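# Fill the kit tray in rack order

### The arm

A 6-joint arm with a two-finger parallel gripper is mounted at the origin on the work surface. World frame = base frame: x ahead of the robot, y to its left, z up, the work surface at z = 0. Lengths are in mm, angles in degrees, forces in N, time in s.
With the tool pointing down it reaches from about 350 to 850 mm from the base axis. Payload 8.1 kg.
Tool frame: the origin (TCP) lies at the very end of the fingers, on their centre line; the grasp point (between the pads) lies r.tcp_to_grasp behind it (r.tcp_to_grasp is the distance from the TCP to the grasp point, in mm); z points along the fingers, y is the line along which they close (so a half turn about z gives the same grasp; the last joint's range is limited). The gripper opens to 85 mm and grips with 20 to 120 N. Pads are 22 mm wide; open, the fingers measure 114 mm over their backs; the gripper's body (76 mm by 85 mm) begins 54 mm behind the grasp point. The pads swing forward as they close: fully open they stand 13 mm farther back than shut.
Start: joints at [60.825, 7.471, 85.268, -0, 87.261, -4.893], TCP at [246.716, 546.933, 196.292] pointing down, gripper open.
Joint ranges: [-169.43, 169.43], [-51.17, 129.36], [1.28, 143.12], [-76.62, 256.62], [0, 156.53], [-152.29, 152.29]. Speed limits (degrees/s): [136.94, 136.94, 159.86, 180, 180, 180].

### API

Orientations are given as [roll, pitch, yaw] about the fixed x, y, z axes, in that order (R = Rz(yaw) Ry(pitch) Rx(roll)).
In Python, from bench import sense, viewer, order, r gives the robot as it stands.
- The arm moves only by the tool carry_out, never from a script. Its argument "increments" is one flat list of numbers, 7 for each row, row after row: the shift along the tool's x, y, z as a fraction of full scale, then the turn, a rotation vector about the tool's x, y, z as a fraction of full scale, then the opening, from -1 (shut) to 1 (fully open). A call has exactly 10 rows; each row is the pose to reach, as a shift and turn from the pose commanded when the call began, along the tool's axes at that moment, turning the shorter way round; what a row does not reach only later rows make up. Full scale, the value 1, is 400 mm for a shift and 2 pi rad for a turn. A row lasts 1/8 s, in which the tool goes at most 62.5 mm and 10.7 degrees, less where a joint would pass 70% of its speed; a pose out of reach is approached as far as the arm can. A call with a number of a shift or a turn outside -1 to 1 is refused whole. A call with a gripper value outside its range is refused whole. The fingers move at their own pace and stop on an object; "force" is the grip in N (left out, the last holds). Time passes only in rows, so rows that repeat a pose let the fingers close, or fill a call up. It gives the time, the measured TCP pose, the force, the opening and the grip force at its end, in the units of the state.
- sense(): the state, without advancing time (a new reading comes with each control period).
- viewer.snapshot(name): name is "scene" or "top" or "wrist"; returns the picture (384x512x3 uint8, red, green, blue); there is no depth.
- viewer.get_calibration(name): a dict with "fx", "fy", "cx", "cy" (pixels), "R" (3x3) and "t" (3): a world point X has camera coordinates R X + t. Camera axes: x right, y down, z forward; pixel columns grow to the right and rows downward; lengths in mm; the calibration is good to about 2 mm. A picture is of the moment at which its call begins: read the wrist's pose just before it. get_calibration takes no time and is no camera call; for the wrist camera it gives the pose at the moment of the call.
- order.hand_in(): hands the job in; it is judged then, once.
The state is a dict: "time": time; "joint_pos": joint angles; "qd": joint speeds; "joint_efforts": joint torques, N m; "tool_pos": TCP position; "tcp_rot": TCP orientation; "ft_force": force on the tool from outside, world axes, zero at the start; "wrist_torque": the same for the moment, N m; "finger_gap": finger opening in mm; "grip_force": force on a finger pad.
Only numpy, scipy, OpenCV 4.12 (cv2) and the standard library are available. Lean on these libraries where they do the work, as an engineer would, in place of code of your own. Each camera call takes 0.05 s, during which the arm holds its last target. There are 200 camera calls.

### The job

Move the four parts from the row of orange bins into the grey kit tray, one to each pocket, keeping the order of the row: the part in the bin farthest to the robot's left goes into the pocket next to the black tag post, the next part into the next pocket, and so on, away from the post. Each part must end upright as it stood in its bin, flat on the floor of its pocket, and let go.

Things in the scene. Friction and masses are not known exactly. Their poses are not given: they have to be found in the camera images.
- motor: Small steel electric motor standing on end: upright cylinder 28 mm in diameter, 38 mm high, with a 10 mm boss and a 4 mm shaft on top (53 mm in all), about 65 g. Stands upright; origin at the centre of its underside, z up.
- servo: Black servo box, 20 (its x) x 40 (its y) x 36 mm high, with mounting ears 3 mm thick and 50 mm over all along y at 28 mm height (18 mm wide in x) and a white horn on top (43 mm in all), about 50 g; grip it across its 20 mm width. Stands upright; origin at the centre of its underside, z up.
- wheel: Small wheel lying flat: black rubber disc 44 mm in diameter, 20 mm high, white spoked hub, about 40 g. Stands upright; origin at the centre of its underside, z up.
- battery: Low black battery holder with two silver cells showing on top, 30 (its x) x 48 (its y) x 20 mm high (cells to 22 mm), about 55 g; grip it across its 30 mm width. Stands upright; origin at the centre of its underside, z up.
- bin_motor: The bin that holds the motor at the start, within 8 mm of its middle. Four alike orange bins stand in a row along their y (+y: robot's left), 84 mm apart, in changing order. Fixed, open-topped, 140 (x) x 80 (y) x 40 mm high; front (-x) wall and front 45 mm of the sides 22 mm high; walls and floor 3 mm. Origin: centre of underside, 10 mm above the table.
- bin_servo: The bin that holds the servo at the start, within 8 mm of its middle. Four alike orange bins stand in a row along their y (+y: robot's left), 84 mm apart, in changing order. Fixed, open-topped, 140 (x) x 80 (y) x 40 mm high; front (-x) wall and front 45 mm of the sides 22 mm high; walls and floor 3 mm. Origin: centre of underside, 10 mm above the table.
- bin_wheel: The bin that holds the wheel at the start, within 8 mm of its middle. Four alike orange bins stand in a row along their y (+y: robot's left), 84 mm apart, in changing order. Fixed, open-topped, 140 (x) x 80 (y) x 40 mm high; front (-x) wall and front 45 mm of the sides 22 mm high; walls and floor 3 mm. Origin: centre of underside, 10 mm above the table.
- bin_battery: The bin that holds the battery at the start, within 8 mm of its middle. Four alike orange bins stand in a row along their y (+y: robot's left), 84 mm apart, in changing order. Fixed, open-topped, 140 (x) x 80 (y) x 40 mm high; front (-x) wall and front 45 mm of the sides 22 mm high; walls and floor 3 mm. Origin: centre of underside, 10 mm above the table.
- tray: Fixed grey kit tray, 130 (x) x 286 (y) x 20 mm high, four pockets in a row, centres at y = -105, -35, 35, 105 mm, x = 0; each about 65 (y) x 122 mm (x) inside; walls and floor 4 mm (a part in place stands 4 mm above the table). Origin: centre of underside, on the table; +y to the robot's left. Tray and bins lie across the robot's front; either may be nearer.
- tag: Black tag post with a blank white card, 40 x 36 mm foot, 70 mm high, standing on the table just beyond one end of the kit tray, at x = 0, y = +178 or -178 mm of the tray; which end changes. Fixed. Origin: centre of its underside. (At the tray's other end stands a cardboard tape roll.)
Things that resemble listed ones, but are neither listed nor needed, are in the scene too. What is shaped like the motor but green, purple or yellow is not meant.

How it is judged (in metres and radians):
At the end, for the whole second after the job is handed in: Bins counted from the robot's left, pockets from the tag post: the part from bin n is in pocket n, for all four (73, 143, 213, 283 mm from the post, give or take 35), within 55 mm of the tray's middle line, 2 to 8 mm above its underside (on the floor), within 0.15 rad of upright, at rest (((horizontal distance between motor and tag between 0.05 and 0.108 m and y of each of bin_servo, bin_wheel, bin_battery in the frame of bin_motor below 0.042 m) or (horizontal distance between motor and tag between 0.108 and 0.178 m and y of each of bin_servo, bin_wheel, bin_battery in the frame of bin_motor below 0.126 m and y of any of bin_servo, bin_wheel, bin_battery in the frame of bin_motor above 0.042 m) or (horizontal distance between motor and tag between 0.178 and 0.248 m and y of each of bin_servo, bin_wheel, bin_battery in the frame of bin_motor below 0.21 m and y of any of bin_servo, bin_wheel, bin_battery in the frame of bin_motor above 0.126 m) or (horizontal distance between motor and tag between 0.248 and 0.33 m and y of any of bin_servo, bin_wheel, bin_battery in the frame of bin_motor above 0.21 m)) and ((horizontal distance between servo and tag between 0.05 and 0.108 m and y of each of bin_motor, bin_wheel, bin_battery in the frame of bin_servo below 0.042 m) or (horizontal distance between servo and tag between 0.108 and 0.178 m and y of each of bin_motor, bin_wheel, bin_battery in the frame of bin_servo below 0.126 m and y of any of bin_motor, bin_wheel, bin_battery in the frame of bin_servo above 0.042 m) or (horizontal distance between servo and tag between 0.178 and 0.248 m and y of each of bin_motor, bin_wheel, bin_battery in the frame of bin_servo below 0.21 m and y of any of bin_motor, bin_wheel, bin_battery in the frame of bin_servo above 0.126 m) or (horizontal distance between servo and tag between 0.248 and 0.33 m and y of any of bin_motor, bin_wheel, bin_battery in the frame of bin_servo above 0.21 m)) and ((horizontal distance between wheel and tag between 0.05 and 0.108 m and y of each of bin_motor, bin_servo, bin_battery in the frame of bin_wheel below 0.042 m) or (horizontal distance between wheel and tag between 0.108 and 0.178 m and y of each of bin_motor, bin_servo, bin_battery in the frame of bin_wheel below 0.126 m and y of any of bin_motor, bin_servo, bin_battery in the frame of bin_wheel above 0.042 m) or (horizontal distance between wheel and tag between 0.178 and 0.248 m and y of each of bin_motor, bin_servo, bin_battery in the frame of bin_wheel below 0.21 m and y of any of bin_motor, bin_servo, bin_battery in the frame of bin_wheel above 0.126 m) or (horizontal distance between wheel and tag between 0.248 and 0.33 m and y of any of bin_motor, bin_servo, bin_battery in the frame of bin_wheel above 0.21 m)) and ((horizontal distance between battery and tag between 0.05 and 0.108 m and y of each of bin_motor, bin_servo, bin_wheel in the frame of bin_battery below 0.042 m) or (horizontal distance between battery and tag between 0.108 and 0.178 m and y of each of bin_motor, bin_servo, bin_wheel in the frame of bin_battery below 0.126 m and y of any of bin_motor, bin_servo, bin_wheel in the frame of bin_battery above 0.042 m) or (horizontal distance between battery and tag between 0.178 and 0.248 m and y of each of bin_motor, bin_servo, bin_wheel in the frame of bin_battery below 0.21 m and y of any of bin_motor, bin_servo, bin_wheel in the frame of bin_battery above 0.126 m) or (horizontal distance between battery and tag between 0.248 and 0.33 m and y of any of bin_motor, bin_servo, bin_wheel in the frame of bin_battery above 0.21 m)) and x of motor in the frame of tray between -0.055 and 0.055 m and z of motor in the frame of tray between 0.002 and 0.008 m and angle between each of motor, servo, wheel, battery's own z axis and vertical below 0.15 rad and linear speed of each of motor, servo, wheel, battery below 0.02 m/s and x of servo in the frame of tray between -0.055 and 0.055 m and z of servo in the frame of tray between 0.002 and 0.008 m and x of wheel in the frame of tray between -0.055 and 0.055 m and z of wheel in the frame of tray between 0.002 and 0.008 m and x of battery in the frame of tray between -0.055 and 0.055 m and z of battery in the frame of tray between 0.002 and 0.008 m); the robot touches nothing.
It also fails if it takes over 102 s, if anything falls off the work surface, if the arm or the gripper's body presses on something with over 40 N, if the wrist force passes 120 N, or if a joint passes its speed limit or range.

## Working session

There is one attempt and no reset: what is moved stays moved. The work goes in short steps, Python scripts to look and compute and a tool call to move; the robot and the scene stay as the last step left them, time stands still between calls to the robot, and variables do not carry over. Pictures are saved under pics/ and viewed, at most 14 in all, crops included, and the job is handed in when it is done.

Besides the shell and the picture viewer there is one more tool, called after "Emit:" in YAML: its name, and indented under it one key for each argument. carry_out: Moves the arm, as the interface text tells. Its arguments: {"type":"object","properties":{"increments":{"type":"array"},"force":{"type":"number"}},"required":["increments"]}

```bash
mkdir -p pics
python3 - <<'E'
from bench import sense, viewer, order, r
import cv2
print(sense(), r.tcp_to_grasp)
for n in ("scene","top"):
    im=viewer.snapshot(n); cv2.imwrite(f"pics/{n}0.png",im[:,:,::-1]); print(n,viewer.get_calibration(n))
E
```

```text
{'time': 0.0, 'joint_pos': array([ 6.08247921e+01,  7.51645512e+00,  8.53314916e+01, -8.19020815e-04,
        8.72596799e+01, -4.89277896e+00]), 'qd': array([-0.07247319, -0.00259268,  0.01872397, -0.01521834, -0.01399483,
       -0.04818242]), 'joint_efforts': array([ 1.77841426e-03, -5.69414377e+01, -5.00543153e+01, -3.38093532e-04,
        1.53535686e-02,  9.25244308e-05]), 'tool_pos': array([246.41851003, 546.38018211, 195.20923306]), 'tcp_rot': array([-1.79892696e+02, -8.36458931e-03,  1.55717603e+02]), 'ft_force': array([0.45633361, 0.09154918, 0.03267207]), 'wrist_torque': array([ 0.01503612, -0.01351705,  0.00827849]), 'grip_force': 0.0, 'finger_gap': 85.33692917961017} 18.700000000000003
scene {'fx': 403.94519919753884, 'fy': 403.94519919753884, 'cx': 251.18452775412078, 'cy': 186.6799772770618, 'R': array([[ 0.33451093,  0.94222532, -0.01771674],
       [ 0.71560095, -0.26619722, -0.64579743],
       [-0.61320283,  0.20334818, -0.76330322]]), 't': array([-225.28784301, -436.3039775 , 1191.21592502])}
top {'fx': 360.39568442759014, 'fy': 360.39568442759014, 'cx': 259.41530085519634, 'cy': 188.81000430497224, 'R': array([[-0.00605286, -0.99996795, -0.00523997],
       [-0.97756311,  0.00702042, -0.21052572],
       [ 0.21055576,  0.00384811, -0.97757428]]), 't': array([ 22.99532744, 637.10040002, 580.30245671])}
```

View pics/top0.png

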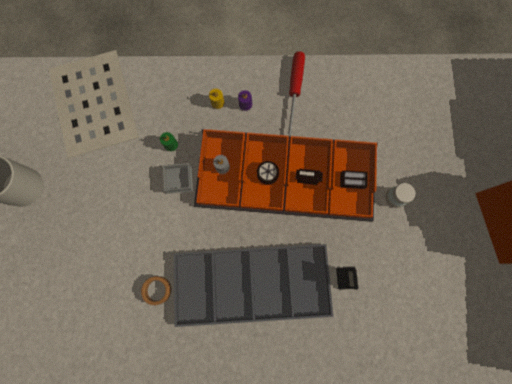

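View pics/scene0.png

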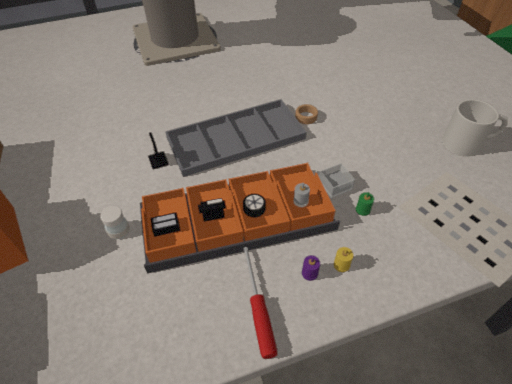

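The top view shows the bins, from the robot's left: motor (220,163), wheel (267,172), servo (309,176), battery (353,180). The tag post is at the tray's right end (347,278) and the tape roll is at the left. So the motor goes in the rightmost pocket, then wheel, servo and battery going left.

```bash
cat > h.py <<'E'
import numpy as np, cv2
from bench import sense, viewer, order, r
def ray(c,u,v,z):
    d=c["R"].T@np.array([(u-c["cx"])/c["fx"],(v-c["cy"])/c["fy"],1]); o=-c["R"].T@c["t"]
    return (o+d*(z-o[2])/d[2])[:2].round(1)
E
python3 - <<'E'
from h import *
im=cv2.imread("pics/top0.png"); c=viewer.get_calibration("top")
cv2.imwrite("pics/crop1.png",cv2.resize(im[125:325,150:410],None,fx=3,fy=3,interpolation=cv2.INTER_CUBIC))
hsv=cv2.cvtColor(im,cv2.COLOR_BGR2HSV)
roi=np.zeros(im.shape[:2],np.uint8); roi[120:225,185:385]=255
m=cv2.inRange(hsv,(3,140,60),(18,255,255))&roi
q=max(cv2.findContours(m,0,2)[0],key=cv2.contourArea); print("bins",cv2.minAreaRect(q))
# non-orange blobs inside
hull=cv2.fillPoly(np.zeros_like(m),[cv2.convexHull(q)],255); hull=cv2.erode(hull,np.ones((9,9)))
n,l,s,ce=cv2.connectedComponentsWithStats(cv2.morphologyEx(hull&~m,cv2.MORPH_OPEN,np.ones((5,5))))
for i in range(1,n):
    if s[i,4]>40: print(s[i],ce[i].round(1),cv2.minAreaRect(np.argwhere(l==i)[:,::-1].astype(np.float32)), ray(c,*ce[i],30))
# tray: dark grey low-saturation
roi[:]=0; roi[235:330,170:335]=255
m=cv2.inRange(im,(0,0,0),(115,115,115))&roi
q=max(cv2.findContours(m,0,2)[0],key=cv2.contourArea); R=cv2.minAreaRect(q); print("tray",R)
for p in cv2.boxPoints(R): print(p,ray(c,*p,20),ray(c,*p,0))
for n,u,v in(("tag",347,280),("binL",198,210),("binR",375,216),("binTL",203,131),("binTR",377,140)):print(n,ray(c,u,v,10),ray(c,u,v,50))
E
```

```text
bins ((287.26397705078125, 173.1625213623047), (179.4639434814453, 76.0096435546875), 4.677417755126953)
[213 155  16  19 207] [221.2 164.3] ((220.5, 164.0), (18.0, 15.0), 90.0) [694.5  92.6]
[257 161  22  23 418] [267.5 172.3] ((267.5, 172.0), (22.0, 21.0), 90.0) [677.8   3.2]
[296 170  26  15 338] [308.6 176.4] ((308.5, 177.0), (14.0, 25.0), 90.0) [669.  -75.6]
[340 171  27  18 445] [353.2 179.4] ((353.0, 179.5), (17.0, 26.0), 90.0) [ 662.6 -160.8]
tray ((251.28875732421875, 283.4045715332031), (76.84228515625, 167.31045532226562), 86.33221435546875)
[165.34703 250.41367] [531.1 195.4] [532.  200.7]
[332.3148 239.7106] [ 548.9 -117.2] [ 550.3 -121.1]
[337.23047 316.39548] [ 412.2 -119.3] [ 409.6 -123.3]
[170.26273 327.09854] [395.6 180. ] [392.5 184.8]
tag [ 475.1 -142.8] [ 476.6 -133.6]
binL [608.5 138.4] [602.3 131.3]
binR [ 594.5 -203.5] [ 589.1 -190.8]
binTL [770.9 133.1] [755.2 126.3]
binTR [ 748.8 -218.9] [ 734.4 -205.3]
```

View pics/crop1.png

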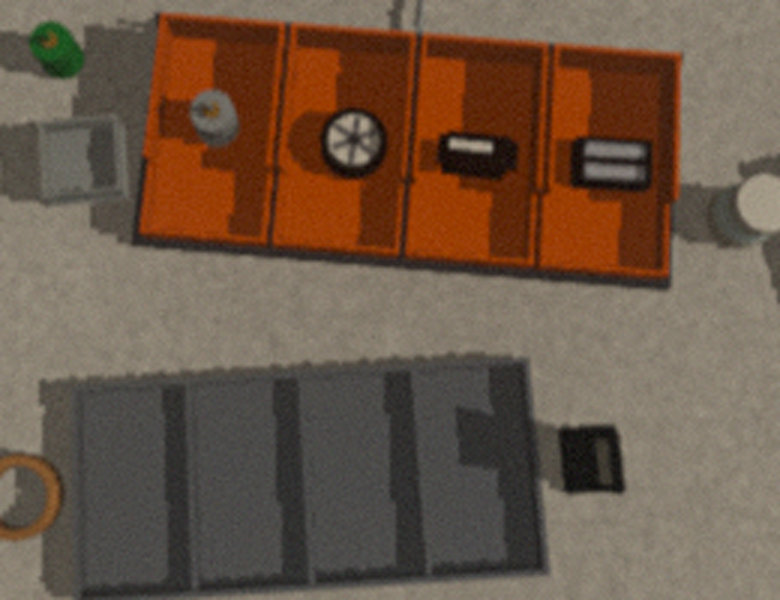

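Crop (3x, offset 150,125): the tray rim corners are at TL(75,383), TR(528,358), BR(547,572), BL(78,597). The bin back rim runs (158,13)-(682,53) and the front rim (137,235)-(670,275). The motor shaft is at (209,110), wheel hub (353,139), servo horn (471,146) and battery cells (612,163).

Run:
```python
from h import *
c=viewer.get_calibration("top")
f=lambda x,y,z:ray(c,150+x/3-.33,125+y/3-.33,z)
T=[f(*p,20) for p in((75,383),(528,358),(547,572),(78,597))]
print("tray",T, [np.linalg.norm(T[i]-T[i-3]).round(1) for i in range(4)])
B=[f(158,13,50),f(682,53,50),f(670,275,32),f(137,235,32)]
print("bins",B,[np.linalg.norm(B[i]-B[i-3]).round(1) for i in range(4)])
print("tag",f(592,460,0),"motor",f(209,110,66),f(215,112,51),"wheel",f(353,139,33),"servo body",f(477,154,47),"horn",f(471,146,56),"bat",f(612,163,35))
s=viewer.get_calibration("scene")
print("scene motor",ray(s,305,186,66),"wheel",ray(s,254,205,33),"bat",ray(s,165,223,35),"servo",ray(s,212,205,54))
w=viewer.get_calibration("wrist"); st=sense(); print("wrist cam offset",(-w["R"].T@w["t"])-st["tool_pos"], w["R"].round(2),w["fx"])
```

```text
tray [array([527.4, 177.8]), array([ 541. , -104.3]), array([ 414.1, -110. ]), array([401.4, 170.6])] [np.float64(282.4), np.float64(127.0), np.float64(280.9), np.float64(126.2)]
bins [array([759.3, 127.7]), array([ 729.7, -205. ]), array([ 590.9, -192.8]), array([618.5, 140. ])] [np.float64(334.0), np.float64(139.3), np.float64(333.9), np.float64(141.3)]
tag [ 478.4 -145.3] motor [689.7  92. ] [692.9  90. ] wheel [679.6   3.5] servo body [665.6 -73.4] horn [668.4 -68.7] bat [ 662.1 -160.3]
scene motor [702.5  94. ] wheel [687.2   1.3] bat [ 671.6 -161.7] servo [676.5 -74.2]
wrist cam offset [-72.53397535  33.44423345 176.49706282] [[ 0.41  0.91 -0.  ]
 [ 0.87 -0.39  0.31]
 [ 0.28 -0.13 -0.95]] 332.4448934021834
```

```bash
cat >> h.py <<'E'
from scipy.spatial.transform import Rotation as Ro
def plan(s,*ts):
    "s,t: x,y,z,yaw; prints shift/turn fractions"
    R=Ro.from_euler("xyz",[180,0,s[3]],degrees=True).as_matrix()
    for t in ts:
        d=R.T@(np.array(t[:3])-s[:3])/400
        print([float(v) for v in d.round(3)],"turn z",round(-(t[3]-s[3])/360,4))
def after(s,d,turn):
    R=Ro.from_euler("xyz",[180,0,s[3]],degrees=True).as_matrix()
    return [*(np.array(s[:3])+R@np.array(d)*400).round(2),round(s[3]-turn*360,2)]
E
python3 -c "
from h import *
s=[246.716,546.933,196.292,155.718]
plan(s,[465,320,230,85])
d=after(s,[-.73,.034,-.085],.1964); print(d); plan(d,[688,95,230,85])"
```

```text
[-0.731, -0.293, -0.084] turn z 0.1964
[np.float64(518.48), np.float64(439.25), np.float64(230.29), 85.01]
[-0.821, 0.497, 0.001] turn z 0.0
```

Emit:
carry_out:
  increments: [-0.73, -0.293, -0.084, 0, 0, 0.1964, 1, -0.73, -0.293, -0.084, 0, 0, 0.1964, 1, -0.73, -0.293, -0.084, 0, 0, 0.1964, 1, -0.73, -0.293, -0.084, 0, 0, 0.1964, 1, -0.73, -0.293, -0.084, 0, 0, 0.1964, 1, -0.73, -0.293, -0.084, 0, 0, 0.1964, 1, -0.73, -0.293, -0.084, 0, 0, 0.1964, 1, -0.73, -0.293, -0.084, 0, 0, 0.1964, 1, -0.73, -0.293, -0.084, 0, 0, 0.1964, 1, -0.73, -0.293, -0.084, 0, 0, 0.1964, 1]
  force: 30

```text
time: 1.35
tool_pos: [464.4, 320.3, 229.8]
tcp_rot: [-180.0, 0.0, 85.1]
ft_force: [0.1, -0.9, -0.3]
finger_gap: 85.4
grip_force: 0.0
```

```bash
python3 -c "
from h import *
s=[246.716,546.933,196.292,155.718]
d=after(s,[-.73,-.293,-.084],.1964); print(d); plan(d,[688,95,230,85]); q=sense();print(q['tool_pos'],q['tcp_rot'])"
```

```text
[np.float64(464.69), np.float64(320.02), np.float64(229.89), 85.01]
[-0.512, 0.605, -0.0] turn z 0.0
[464.42265191 320.26677409 229.78133814] [-1.79989038e+02  6.41140076e-03  8.51328679e+01]
```

Emit:
carry_out:
  increments: [-0.512, 0.605, 0, 0, 0, 0, 1, -0.512, 0.605, 0, 0, 0, 0, 1, -0.512, 0.605, 0, 0, 0, 0, 1, -0.512, 0.605, 0, 0, 0, 0, 1, -0.512, 0.605, 0, 0, 0, 0, 1, -0.512, 0.605, 0, 0, 0, 0, 1, -0.512, 0.605, 0, 0, 0, 0, 1, -0.512, 0.605, 0, 0, 0, 0, 1, -0.512, 0.605, 0, 0, 0, 0, 1, -0.512, 0.605, 0, 0, 0, 0, 1]

```text
time: 2.6
tool_pos: [687.7, 95.9, 230.5]
tcp_rot: [180.0, -0.0, 85.1]
ft_force: [0.2, -0.7, 0.4]
finger_gap: 85.3
grip_force: 0.0
```

Run:
```python
from h import *
q=sense();print(q['tool_pos'],q['tcp_rot']); c=viewer.get_calibration("wrist")
im=viewer.snapshot("wrist"); cv2.imwrite("pics/w1.png",cv2.cvtColor(im,cv2.COLOR_RGB2BGR)); np.save("w1.npy",c,allow_pickle=True)
```

```text
[687.67178882  95.8767543  230.47883679] [ 1.79960850e+02 -7.15780610e-03  8.50887022e+01]
```

View pics/w1.png

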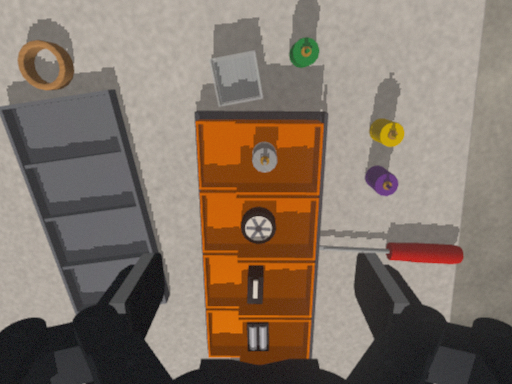

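The wrist view shows the motor at (265,157), wheel (259,229), servo (256,284), battery (257,337), and tray left corners (4,108) and (115,92).

Run:
```python
from h import *
c=np.load("w1.npy",allow_pickle=True).item()
for n,u,v,z in(("motor shaft",265,155,66),("motor body top",264.5,158,51),("wheel",258.5,227.5,33),("servo",255.5,284,49),("bat",258,337,35),("bat end",258,325,35),("trayTL",4,108,20),("trayTR",115,92,20),("bin BL",326,113,50),("bin BR",311,357,50)):print(n,ray(c,u,v,z))
```

```text
motor shaft [695.  101.7]
motor body top [694.2  95.2]
wheel [679.8   4.8]
servo [670.  -64.5]
bat [ 665.  -158.8]
bat end [ 666.7 -138.7]
trayTL [404.8 171.1]
trayTR [533.9 177.5]
bin BL [762.4 137.5]
bin BR [ 734.8 -184.8]
```

Run:
```python
from h import *
s=after([464.69,320.02,229.89,85.01],[-.512,.605,0],0);print(s)
plan(s,[693,93,120,85],[693,93,60,85],[693,93,18,85])
g=[693,93,18,85]
plan(g,[693,93,130,85],[476,-71,130,92.7])
```

```text
[np.float64(687.96), np.float64(94.95), np.float64(229.89), 85.01]
[-0.004, 0.013, 0.275] turn z 0.0
[-0.004, 0.013, 0.425] turn z 0.0
[-0.004, 0.013, 0.53] turn z 0.0
[0.0, 0.0, -0.28] turn z 0.0
[-0.456, -0.505, -0.28] turn z -0.0214
```

Emit:
carry_out:
  increments: [-0.004, 0.013, 0.1, 0, 0, 0, 0.41, -0.004, 0.013, 0.2, 0, 0, 0, 0.41, -0.004, 0.013, 0.3, 0, 0, 0, 0.41, -0.004, 0.013, 0.37, 0, 0, 0, 0.41, -0.004, 0.013, 0.43, 0, 0, 0, 0.41, -0.004, 0.013, 0.48, 0, 0, 0, 0.41, -0.004, 0.013, 0.51, 0, 0, 0, 0.41, -0.004, 0.013, 0.53, 0, 0, 0, 0.41, -0.004, 0.013, 0.53, 0, 0, 0, 0.41, -0.004, 0.013, 0.53, 0, 0, 0, -1]
  force: 30

```text
time: 3.9
tool_pos: [693.8, 92.9, 19.0]
tcp_rot: [179.9, -0.0, 85.0]
ft_force: [-0.4, 0.6, 0.1]
finger_gap: 43.2
grip_force: 0.0
```

Emit:
carry_out:
  increments: [0, 0, 0, 0, 0, 0, -1, 0, 0, 0, 0, 0, 0, -1, 0, 0, 0, 0, 0, 0, -1, 0, 0, 0, 0, 0, 0, -1, 0, 0, 0, 0, 0, 0, -1, 0, 0, 0, 0, 0, 0, -1, 0, 0, -0.03, 0, 0, 0, -1, 0, 0, -0.07, 0, 0, 0, -1, 0, 0, -0.12, 0, 0, 0, -1, 0, 0, -0.18, 0, 0, 0, -1]

```text
time: 5.15
tool_pos: [693.1, 92.9, 91.6]
tcp_rot: [180.0, -0.0, 85.0]
ft_force: [-0.2, 0.5, -1.0]
finger_gap: 1.5
grip_force: 39.9
```

Run:
```python
from h import *
a=viewer.snapshot("wrist");b=viewer.snapshot("top")
b=cv2.resize(b[120:220,180:390],None,fx=2.4381,fy=2.4381,interpolation=2)[:, :512]
cv2.imwrite("pics/c2.png",np.vstack([a,b])[:,:,::-1])
```

```text
(no output)
```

View pics/c2.png

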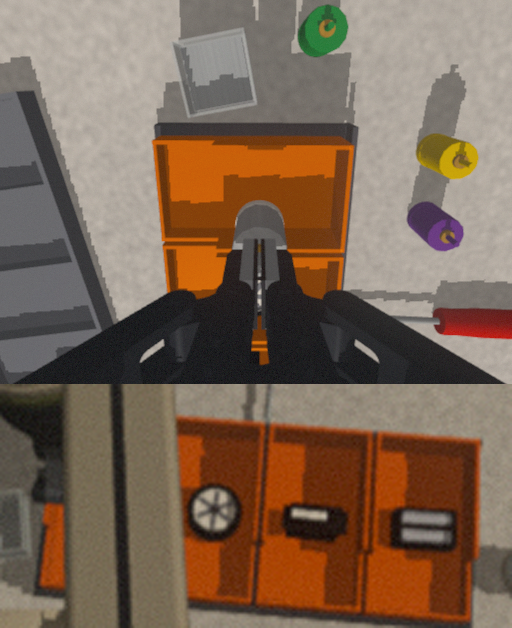

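The fingers are almost shut, and a silver cylinder at (262,225) in the wrist picture sits beyond the pads. I need a closer look to tell whether it is held or standing in the bin.

Run:
```python
from h import *
a=cv2.imread("pics/c2.png")[170:350,190:340]
b=viewer.snapshot("scene")[:,:,::-1][130:250,230:370]
f=lambda x:cv2.resize(x,(int(x.shape[1]*600/x.shape[0]),600),interpolation=2)
z=np.hstack([f(a),f(b)]); z=cv2.resize(z,(800,int(z.shape[0]*800/z.shape[1])));cv2.imwrite("pics/c3.png",z)
```

```text
(no output)
```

View pics/c3.png

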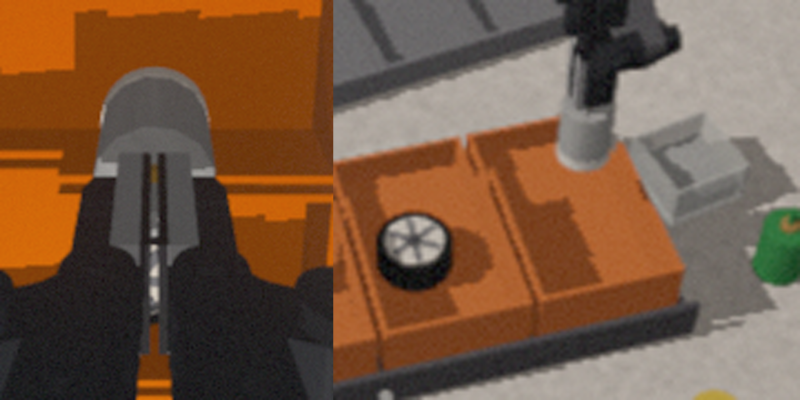

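The scene view (right) shows the motor held upright in the air by its shaft, with its bottom rim near scene pixel (306,180). I'll work out where it hangs.

Run:
```python
from h import *
c=viewer.get_calibration("scene"); print(sense()['tool_pos'])
def proj(p): q=c["R"]@np.array(p)+c["t"]; return (c["fx"]*q[0]/q[2]+c["cx"]).round(1),(c["fy"]*q[1]/q[2]+c["cy"]).round(1)
o=-c["R"].T@c["t"]; print("cam",o)
for z in (15,25,35,45,55,65,75): print(z,"base front",proj((706,88,z)),"top centre",proj((693,93,z+38)))
print("tcp",proj((693,93,91)))
a=[693,93,18,85]; s=after(a,[0,0,-.18],0);print(s); plan(s,[693,93,140,85],[476,-71,140,92.7])
```

```text
[694.99332756  93.06774806  93.17586889]
cam [1118.03776797 -146.10258963  623.5035972 ]
15 base front (np.float64(300.6), np.float64(205.6)) top centre (np.float64(301.7), np.float64(187.0))
25 base front (np.float64(301.0), np.float64(202.3)) top centre (np.float64(302.2), np.float64(183.5))
35 base front (np.float64(301.4), np.float64(199.0)) top centre (np.float64(302.6), np.float64(179.9))
45 base front (np.float64(301.8), np.float64(195.6)) top centre (np.float64(303.1), np.float64(176.2))
55 base front (np.float64(302.3), np.float64(192.2)) top centre (np.float64(303.5), np.float64(172.4))
65 base front (np.float64(302.7), np.float64(188.6)) top centre (np.float64(304.0), np.float64(168.6))
75 base front (np.float64(303.1), np.float64(185.0)) top centre (np.float64(304.4), np.float64(164.6))
tcp (np.float64(303.4), np.float64(173.2))
[np.float64(693.0), np.float64(93.0), np.float64(90.0), 85]
[0.0, 0.0, -0.125] turn z 0.0
[-0.456, -0.505, -0.125] turn z -0.0214
```

Run:
```python
from h import *
acc=np.mean([viewer.snapshot("scene").astype(float) for _ in range(4)],0)[:,:,::-1]
b=acc[135:205,270:345]; w=np.mean([viewer.snapshot("wrist").astype(float) for _ in range(4)],0)[:,:,::-1][190:320,215:310]
f=lambda x,h:cv2.resize(x,(int(x.shape[1]*h/x.shape[0]),h),interpolation=2)
z=np.hstack([f(w,500),f(b,500)]);z=cv2.resize(z,None,fx=min(1,800/z.shape[1]),fy=min(1,800/z.shape[1]));print(z.shape);cv2.imwrite("pics/c4.png",np.clip(z*1.2,0,255)); print(sense()['finger_gap'],sense()['tool_pos'])
```

```text
(444, 800, 3)
1.89994736397628 [692.42337413  92.87983266  88.84648325][ WARN:0@9.097] global loadsave.cpp:1063 imwrite_ Unsupported depth image for selected encoder is fallbacked to CV_8U.
```

View pics/c4.png

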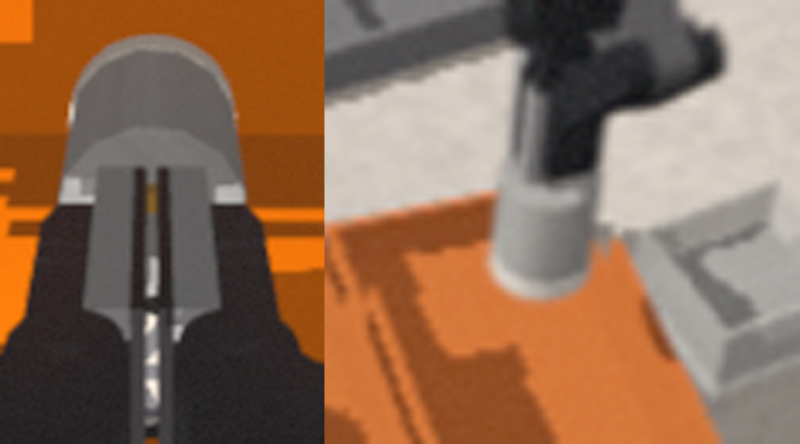

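The motor hangs upright by its shaft. I'll carry it to its pocket, ramping the speed, and lower it in small steps until it touches.

Emit:
carry_out:
  increments: [0, 0, -0.04, 0, 0, 0, -1, 0, 0, -0.08, 0, 0, 0, -1, -0.03, -0.033, -0.11, 0, 0, -0.002, -1, -0.09, -0.1, -0.125, 0, 0, -0.005, -1, -0.16, -0.177, -0.125, 0, 0, -0.008, -1, -0.235, -0.26, -0.125, 0, 0, -0.011, -1, -0.31, -0.343, -0.125, 0, 0, -0.015, -1, -0.38, -0.42, -0.125, 0, 0, -0.018, -1, -0.43, -0.476, -0.125, 0, 0, -0.0214, -1, -0.456, -0.505, -0.125, 0, 0, -0.0214, -1]

```text
time: 6.95
tool_pos: [475.9, -72.2, 141.7]
tcp_rot: [179.8, 0.0, 92.7]
ft_force: [0.2, -0.6, -0.0]
finger_gap: 1.6
grip_force: 40.0
```

Emit:
carry_out:
  increments: [0, 0, 0, 0, 0, 0, -1, 0, 0, 0.02, 0, 0, 0, -1, 0, 0, 0.05, 0, 0, 0, -1, 0, 0, 0.09, 0, 0, 0, -1, 0, 0, 0.125, 0, 0, 0, -1, 0, 0, 0.15, 0, 0, 0, -1, 0, 0, 0.165, 0, 0, 0, -1, 0, 0, 0.175, 0, 0, 0, -1, 0, 0, 0.175, 0, 0, 0, -1, 0, 0, 0.175, 0, 0, 0, -1]
  force: 20

```text
time: 8.2
tool_pos: [476.3, -71.3, 70.4]
tcp_rot: [179.9, 0.0, 92.7]
ft_force: [-0.6, 0.3, -1.0]
finger_gap: 1.7
grip_force: 40.0
```

Run:
```python
from h import *
q=sense();print(q['tool_pos'],q['ft_force'],q['finger_gap'])
b=viewer.snapshot("scene")[:,:,::-1][85:185,140:250]; w=viewer.snapshot("wrist")[:,:,::-1][190:320,215:310]
f=lambda x,h:cv2.resize(x,(int(x.shape[1]*h/x.shape[0]),h),interpolation=2)
z=np.hstack([f(w,430),f(b,430)]);print(z.shape);cv2.imwrite("pics/c5.png",z)
```

```text
[476.33528861 -71.34954976  70.42414525] [-0.63785862  0.31603005 -1.02777394] 1.711086284063068
(430, 787, 3)
```

View pics/c5.png

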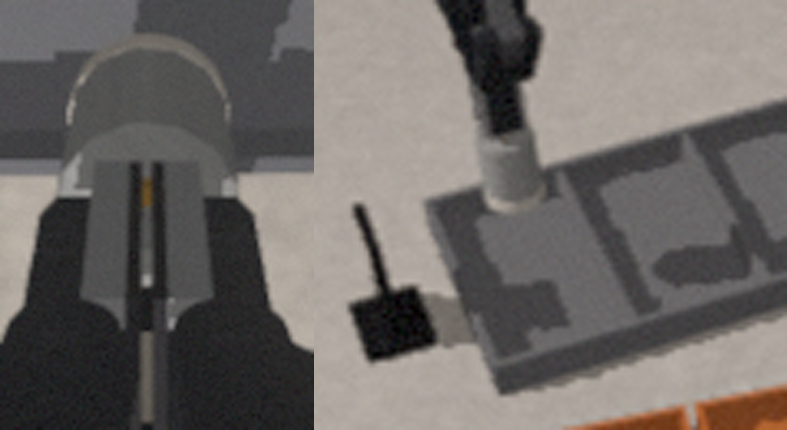

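The motor still hangs upright over the pocket next to the tag, with its base rim near scene pixel (186,134).

Run:
```python
from h import *
c=viewer.get_calibration("scene")
def proj(p): q=c["R"]@np.array(p)+c["t"]; return (c["fx"]*q[0]/q[2]+c["cx"]).round(1),(c["fy"]*q[1]/q[2]+c["cy"]).round(1)
for z in (15,25,35,45,55): print(z,proj((489,-72,z)),proj((476,-71,z+38)))
print("traycorner 541,-104,20:",proj((541,-104.3,20)),"seen",140+(500-314)/4.3,85+370/4.3)
```

```text
15 (np.float64(190.6), np.float64(150.8)) (np.float64(187.1), np.float64(133.6))
25 (np.float64(190.0), np.float64(147.4)) (np.float64(186.5), np.float64(130.0))
35 (np.float64(189.3), np.float64(144.0)) (np.float64(185.8), np.float64(126.3))
45 (np.float64(188.7), np.float64(140.5)) (np.float64(185.1), np.float64(122.6))
55 (np.float64(188.0), np.float64(137.0)) (np.float64(184.4), np.float64(118.8))
traycorner 541,-104,20: (np.float64(181.0), np.float64(169.8)) seen 183.25581395348837 171.04651162790697
```

Emit:
carry_out:
  increments: [0, 0, 0.01, 0, 0, 0, -1, 0, 0, 0.02, 0, 0, 0, -1, 0, 0, 0.03, 0, 0, 0, -1, 0, 0, 0.035, 0, 0, 0, -1, 0, 0, 0.04, 0, 0, 0, -1, 0, 0, 0.0425, 0, 0, 0, -1, 0, 0, 0.045, 0, 0, 0, -1, 0, 0, 0.045, 0, 0, 0, -1, 0, 0, 0.045, 0, 0, 0, -1, 0, 0, 0.045, 0, 0, 0, -1]
  force: 20

```text
time: 9.55
tool_pos: [476.0, -71.2, 52.0]
tcp_rot: [180.0, 0.0, 92.7]
ft_force: [0.2, -0.6, -1.3]
finger_gap: 1.4
grip_force: 40.0
```

Emit:
carry_out:
  increments: [0, 0, 0.005, 0, 0, 0, -1, 0, 0, 0.01, 0, 0, 0, -1, 0, 0, 0.015, 0, 0, 0, -1, 0, 0, 0.02, 0, 0, 0, -1, 0, 0, 0.02, 0, 0, 0, -1, 0, 0, 0.02, 0, 0, 0, -1, 0, 0, 0.02, 0, 0, 0, -1, 0, 0, 0.02, 0, 0, 0, -1, 0, 0, 0.02, 0, 0, 0, -1, 0, 0, 0.02, 0, 0, 0, -1]

```text
time: 10.8
tool_pos: [475.9, -71.2, 43.9]
tcp_rot: [180.0, 0.0, 92.7]
ft_force: [0.1, -0.4, 0.0]
finger_gap: 1.8
grip_force: 40.0
```

Run:
```python
from h import *
q=sense();print(q['tool_pos'],q['ft_force'],q['finger_gap'])
b=viewer.snapshot("scene")[:,:,::-1][95:165,150:230]; w=viewer.snapshot("wrist")[:,:,::-1][190:320,215:310]
f=lambda x,h:cv2.resize(x,(int(x.shape[1]*h/x.shape[0]),h),interpolation=2)
z=np.hstack([f(w,420),f(b,420)]);print(z.shape);cv2.imwrite("pics/c6.png",z)
```

```text
[475.92239802 -71.23505511  43.89887031] [ 0.12010184 -0.44763638  0.04884042] 1.8336480494158605
(420, 786, 3)
```

View pics/c6.png

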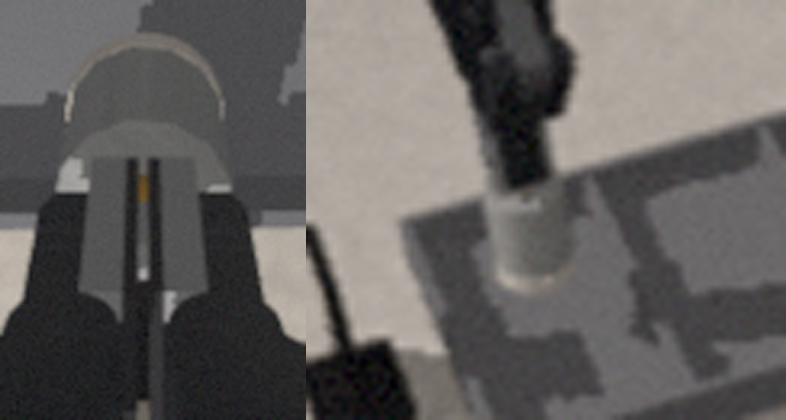

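The base rim is at scene pixel (188,144), so it hangs only about 6-10 mm below the nominal TCP. I'll lower further while watching the force.

Emit:
carry_out:
  increments: [0, 0, 0.01, 0, 0, 0, -1, 0, 0, 0.02, 0, 0, 0, -1, 0, 0, 0.03, 0, 0, 0, -1, 0, 0, 0.04, 0, 0, 0, -1, 0, 0, 0.05, 0, 0, 0, -1, 0, 0, 0.06, 0, 0, 0, -1, 0, 0, 0.065, 0, 0, 0, -1, 0, 0, 0.07, 0, 0, 0, -1, 0, 0, 0.07, 0, 0, 0, -1, 0, 0, 0.07, 0, 0, 0, -1]

```text
time: 12.15
tool_pos: [476.1, -71.3, 16.1]
tcp_rot: [180.0, 0.0, 92.7]
ft_force: [0.1, -0.3, -0.4]
finger_gap: 1.9
grip_force: 40.0
```

Emit:
carry_out:
  increments: [0, 0, 0.0025, 0, 0, 0, -1, 0, 0, 0.005, 0, 0, 0, -1, 0, 0, 0.0075, 0, 0, 0, -1, 0, 0, 0.0075, 0, 0, 0, -1, 0, 0, 0.0075, 0, 0, 0, -1, 0, 0, 0.0075, 0, 0, 0, -1, 0, 0, 0.0075, 0, 0, 0, -1, 0, 0, 0.0075, 0, 0, 0, -1, 0, 0, 0.0075, 0, 0, 0, -1, 0, 0, 0.0075, 0, 0, 0, -1]

```text
time: 13.4
tool_pos: [475.9, -71.3, 12.9]
tcp_rot: [180.0, 0.0, 92.7]
ft_force: [0.6, 0.3, -0.6]
finger_gap: 1.7
grip_force: 40.0
```

Emit:
carry_out:
  increments: [0, 0, 0.0025, 0, 0, 0, -1, 0, 0, 0.0025, 0, 0, 0, -1, 0, 0, 0.005, 0, 0, 0, -1, 0, 0, 0.005, 0, 0, 0, -1, 0, 0, 0.0075, 0, 0, 0, -1, 0, 0, 0.0075, 0, 0, 0, -1, 0, 0, 0.0075, 0, 0, 0, -1, 0, 0, 0.0075, 0, 0, 0, -1, 0, 0, 0.0075, 0, 0, 0, -1, 0, 0, 0.0075, 0, 0, 0, -1]

```text
time: 14.65
tool_pos: [476.1, -71.3, 10.0]
tcp_rot: [180.0, 0.0, 92.7]
ft_force: [-0.0, -0.9, 1.0]
finger_gap: 1.4
grip_force: 40.4
```

Emit:
carry_out:
  increments: [0, 0, 0.0025, 0, 0, 0, -1, 0, 0, 0.0025, 0, 0, 0, -1, 0, 0, 0.0025, 0, 0, 0, -1, 0, 0, 0.0025, 0, 0, 0, -1, 0, 0, 0.0025, 0, 0, 0, -1, 0, 0, 0.0025, 0, 0, 0, -1, 0, 0, 0.0025, 0, 0, 0, -1, 0, 0, 0.0025, 0, 0, 0, -1, 0, 0, 0.0025, 0, 0, 0, -1, 0, 0, 0.0025, 0, 0, 0, -1]

```text
time: 15.9
tool_pos: [476.6, -71.3, 9.9]
tcp_rot: [179.9, 0.0, 92.7]
ft_force: [-2.4, 0.9, 9.7]
finger_gap: 1.6
grip_force: 42.8
```

It touches the floor (9.7 N) with the base at nominal TCP about 9.5. The fingertips therefore end roughly 35 mm short of the nominal TCP. I'll release and rise, then probe the empty wheel pocket with shut fingers to measure the true tip offset.

Emit:
carry_out:
  increments: [0, 0, -0.0015, 0, 0, 0, -1, 0, 0, -0.0015, 0, 0, 0, -0.3, 0, 0, -0.0015, 0, 0, 0, -0.3, 0, 0, -0.0015, 0, 0, 0, -0.3, 0, 0, -0.0015, 0, 0, 0, -0.3, 0, 0, -0.03, 0, 0, 0, -0.3, 0, 0, -0.08, 0, 0, 0, -0.3, 0, 0, -0.14, 0, 0, 0, -0.3, 0, 0, -0.2, 0, 0, 0, -0.3, 0, 0, -0.2, 0, 0, 0, -1]

```text
time: 17.15
tool_pos: [478.0, -71.8, 91.9]
tcp_rot: [179.7, 0.1, 92.7]
ft_force: [0.3, 0.6, -0.2]
finger_gap: 12.6
grip_force: 0.0
```

Run:
```python
from h import *
b=viewer.snapshot("scene")[:,:,::-1][85:185,130:270]; 
cv2.imwrite("pics/c7.png",cv2.resize(b,None,fx=5,fy=5,interpolation=2))
s=[476,-71,89,92.7]; print(sense()['tool_pos'],sense()['finger_gap']); plan(s,[472.6,-1.5,89,92.7])
```

```text
[476.95807483 -71.52465687  90.23733671] 5.590058596265394
[0.174, -0.0, -0.0] turn z -0.0
```

View pics/c7.png

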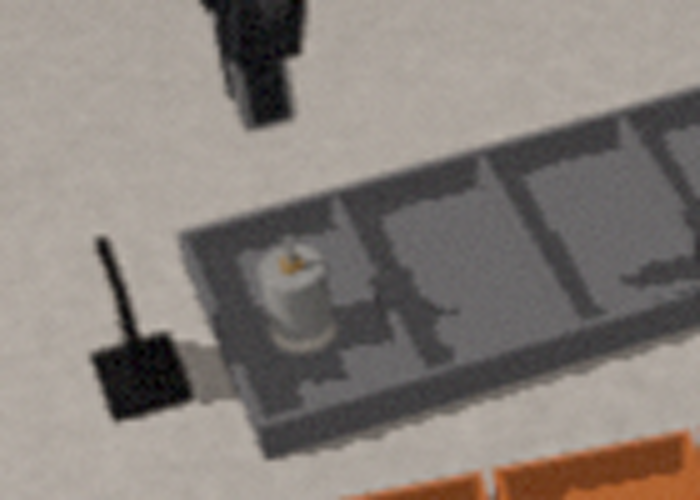

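The motor stands upright in its pocket at crop (295,300). The fingertip is at scene pixel (184,110), which is z≈115 for TCP 90. I'll cross-check the offset from the wrist ray.

Run:
```python
from h import *
c=viewer.get_calibration("wrist"); p=sense()['tool_pos']
o=-c["R"].T@c["t"]; d=c["R"].T@np.array([(259-c["cx"])/c["fx"],(238.5-c["cy"])/c["fy"],1])
for e in(0,6,11):
    k=(p[1]+e-o[1])/d[1]; print(e,(o+k*d-p).round(1))
s=[476,-71,89,92.7]; plan([472.6,-1.5,89,92.7],[680,4,89,85],[680,4,140,85])
```

```text
0 [ 0.4  0.  15.6]
6 [ 0.1  6.  27.6]
11 [-0.2 11.  37.6]
[-0.011, 0.519, 0.0] turn z 0.0214
[-0.011, 0.519, -0.127] turn z 0.0214
```

Emit:
carry_out:
  increments: [0.06, 0, 0, 0, 0, 0, -1, 0.12, 0, 0, 0, 0, 0, -1, 0.174, 0, 0.03, 0, 0, 0, -1, 0.174, 0, 0.08, 0, 0, 0, -1, 0.174, 0, 0.13, 0, 0, 0, -1, 0.174, 0, 0.17, 0, 0, 0, -1, 0.174, 0, 0.2, 0, 0, 0, -1, 0.174, 0, 0.22, 0, 0, 0, -1, 0.174, 0, 0.23, 0, 0, 0, -1, 0.174, 0, 0.23, 0, 0, 0, -1]

```text
time: 18.45
tool_pos: [472.8, -1.8, -3.0]
tcp_rot: [180.0, 0.0, 92.7]
ft_force: [0.3, 0.2, 0.2]
finger_gap: 0.3
grip_force: 0.0
```

Emit:
carry_out:
  increments: [0, 0, 0.01, 0, 0, 0, -1, 0, 0, 0.02, 0, 0, 0, -1, 0, 0, 0.0275, 0, 0, 0, -1, 0, 0, 0.035, 0, 0, 0, -1, 0, 0, 0.04, 0, 0, 0, -1, 0, 0, 0.045, 0, 0, 0, -1, 0, 0, 0.045, 0, 0, 0, -1, 0, 0, 0.045, 0, 0, 0, -1, 0, 0, 0.045, 0, 0, 0, -1, 0, 0, 0.045, 0, 0, 0, -1]

```text
time: 19.7
tool_pos: [472.7, -1.7, -21.0]
tcp_rot: [180.0, 0.0, 92.7]
ft_force: [0.3, 0.1, 0.0]
finger_gap: 0.1
grip_force: 0.0
```

Emit:
carry_out:
  increments: [0, 0, 0.0025, 0, 0, 0, -1, 0, 0, 0.005, 0, 0, 0, -1, 0, 0, 0.0075, 0, 0, 0, -1, 0, 0, 0.0075, 0, 0, 0, -1, 0, 0, 0.0075, 0, 0, 0, -1, 0, 0, 0.0075, 0, 0, 0, -1, 0, 0, 0.0075, 0, 0, 0, -1, 0, 0, 0.0075, 0, 0, 0, -1, 0, 0, 0.0075, 0, 0, 0, -1, 0, 0, 0.0075, 0, 0, 0, -1]

```text
time: 20.95
tool_pos: [472.6, -1.7, -24.1]
tcp_rot: [180.0, 0.0, 92.7]
ft_force: [-0.7, 0.8, -0.6]
finger_gap: -0.0
grip_force: 0.0
```

Emit:
carry_out:
  increments: [0, 0, 0.0025, 0, 0, 0, -1, 0, 0, 0.005, 0, 0, 0, -1, 0, 0, 0.0075, 0, 0, 0, -1, 0, 0, 0.0075, 0, 0, 0, -1, 0, 0, 0.0075, 0, 0, 0, -1, 0, 0, 0.0075, 0, 0, 0, -1, 0, 0, 0.0075, 0, 0, 0, -1, 0, 0, 0.0075, 0, 0, 0, -1, 0, 0, 0.0075, 0, 0, 0, -1, 0, 0, 0.0075, 0, 0, 0, -1]

```text
time: 22.2
tool_pos: [472.6, -1.7, -27.1]
tcp_rot: [180.0, 0.0, 92.7]
ft_force: [-0.5, -0.8, -0.4]
finger_gap: 0.1
grip_force: 0.0
```

Emit:
carry_out:
  increments: [0, 0, 0.0025, 0, 0, 0, -1, 0, 0, 0.005, 0, 0, 0, -1, 0, 0, 0.005, 0, 0, 0, -1, 0, 0, 0.005, 0, 0, 0, -1, 0, 0, 0.005, 0, 0, 0, -1, 0, 0, 0.005, 0, 0, 0, -1, 0, 0, 0.005, 0, 0, 0, -1, 0, 0, 0.005, 0, 0, 0, -1, 0, 0, 0.005, 0, 0, 0, -1, 0, 0, 0.005, 0, 0, 0, -1]

```text
time: 23.45
tool_pos: [472.6, -1.7, -29.1]
tcp_rot: [180.0, 0.0, 92.7]
ft_force: [0.8, -0.3, -0.4]
finger_gap: 0.0
grip_force: 0.0
```

The fingertips are at least 33 mm above the nominal TCP; I take about 36 mm. All grasp heights shift accordingly, so the wheel grasp is at nominal TCP −21.

Run:
```python
from h import *
s=[472.6,-1.5,-29,92.7]; plan(s,[472.6,-1.5,70,92.7],[680,4,70,85],[680,4,30,85])
g=[680,4,-21,85]; plan(g,[472.6,-1.5,70,92.7],[472.6,-1.5,-30,92.7])
```

```text
[-0.0, 0.0, -0.247] turn z -0.0
[-0.011, 0.519, -0.247] turn z 0.0214
[-0.011, 0.519, -0.147] turn z 0.0214
[-0.059, -0.515, -0.228] turn z -0.0214
[-0.059, -0.515, 0.022] turn z -0.0214
```

Emit:
carry_out:
  increments: [0, 0, -0.125, 0, 0, 0, -1, 0, 0, -0.248, 0, 0, 0, 0.55, -0.004, 0.13, -0.248, 0, 0, 0.005, 0.55, -0.008, 0.26, -0.248, 0, 0, 0.01, 0.55, -0.011, 0.39, -0.248, 0, 0, 0.0214, 0.55, -0.011, 0.519, -0.248, 0, 0, 0.0214, 0.55, -0.011, 0.519, -0.248, 0, 0, 0.0214, 0.55, -0.011, 0.519, -0.248, 0, 0, 0.0214, 0.55, -0.011, 0.519, -0.2, 0, 0, 0.0214, 0.55, -0.011, 0.519, -0.2, 0, 0, 0.0214, 0.55]

```text
time: 24.7
tool_pos: [677.6, 3.8, 48.5]
tcp_rot: [-179.8, 0.0, 85.0]
ft_force: [-1.7, 0.3, -0.3]
finger_gap: 66.3
grip_force: 0.0
```

Emit:
carry_out:
  increments: [0, 0, 0.04, 0, 0, 0, 0.55, 0, 0, 0.08, 0, 0, 0, 0.55, 0, 0, 0.12, 0, 0, 0, 0.55, 0, 0, 0.15, 0, 0, 0, 0.55, 0, 0, 0.17, 0, 0, 0, 0.55, 0, 0, 0.18, 0, 0, 0, 0.55, 0, 0, 0.18, 0, 0, 0, 0.55, 0, 0, 0.18, 0, 0, 0, -1, 0, 0, 0.18, 0, 0, 0, -1, 0, 0, 0.18, 0, 0, 0, -1]
  force: 30

```text
time: 25.95
tool_pos: [681.0, 3.7, -20.1]
tcp_rot: [179.9, -0.0, 85.0]
ft_force: [0.4, 0.7, 3.9]
finger_gap: 43.2
grip_force: 30.8
```

The fingers grip the wheel at 43 mm. Lifting and carrying it to pocket 2.

Emit:
carry_out:
  increments: [0, 0, -0.03, 0, 0, 0, -1, 0, 0, -0.1, 0, 0, 0, -1, 0, 0, -0.18, 0, 0, 0, -1, -0.007, -0.06, -0.228, 0, 0, -0.003, -1, -0.02, -0.17, -0.228, 0, 0, -0.007, -1, -0.032, -0.28, -0.228, 0, 0, -0.011, -1, -0.044, -0.39, -0.228, 0, 0, -0.016, -1, -0.054, -0.47, -0.228, 0, 0, -0.0214, -1, -0.059, -0.515, -0.228, 0, 0, -0.0214, -1, -0.059, -0.515, -0.228, 0, 0, -0.0214, -1]

```text
time: 27.2
tool_pos: [472.3, -1.9, 70.6]
tcp_rot: [180.0, 0.0, 92.7]
ft_force: [0.6, 0.1, 0.2]
finger_gap: 42.8
grip_force: 30.6
```

Emit:
carry_out:
  increments: [0, 0, 0.03, 0, 0, 0, -1, 0, 0, 0.09, 0, 0, 0, -1, 0, 0, 0.15, 0, 0, 0, -1, 0, 0, 0.2, 0, 0, 0, -1, 0, 0, 0.225, 0, 0, 0, -1, 0, 0, 0.24, 0, 0, 0, -1, 0, 0, 0.245, 0, 0, 0, -1, 0, 0, 0.2475, 0, 0, 0, -1, 0, 0, 0.2475, 0, 0, 0, -1, 0, 0, 0.2475, 0, 0, 0, -1]

```text
time: 28.45
tool_pos: [473.3, -1.9, -28.5]
tcp_rot: [180.0, 0.0, 92.7]
ft_force: [0.3, 0.3, -1.7]
finger_gap: 42.6
grip_force: 30.6
```

Emit:
carry_out:
  increments: [0, 0, 0.002, 0, 0, 0, -1, 0, 0, 0.002, 0, 0, 0, -1, 0, 0, 0.002, 0, 0, 0, 0.55, 0, 0, 0.002, 0, 0, 0, 0.55, 0, 0, 0.002, 0, 0, 0, 0.55, 0, 0, 0.002, 0, 0, 0, 0.55, 0, 0, -0.03, 0, 0, 0, 0.55, 0, 0, -0.1, 0, 0, 0, 0.55, 0, 0, -0.2, 0, 0, 0, 0.55, 0, 0, -0.25, 0, 0, 0, 0.55]

```text
time: 29.7
tool_pos: [474.6, -2.0, 74.6]
tcp_rot: [179.8, 0.0, 92.7]
ft_force: [-0.6, -0.2, 0.3]
finger_gap: 66.3
grip_force: 0.0
```

Run:
```python
from h import *
q=sense();print(q['tool_pos'])
s=[472.6,-1.5,71.2,92.7]; plan(s,[668,-73,71.2,85])
plan([668,-73,-15,85],[469.4,68.5,-15,92.7])
c=viewer.get_calibration("wrist"); w=viewer.snapshot("wrist"); b=viewer.snapshot("top"); cv2.imwrite("pics/c8.png",np.vstack([w[:, :],cv2.resize(b[120:330,150:410],(512,414))[:216*2-216+0]])[:, :, ::-1][:600])
```

```text
[474.55550371  -2.04824104  74.5742372 ]
[-0.202, 0.48, 0.0] turn z 0.0214
[0.309, -0.525, -0.0] turn z -0.0214
```

View pics/c8.png

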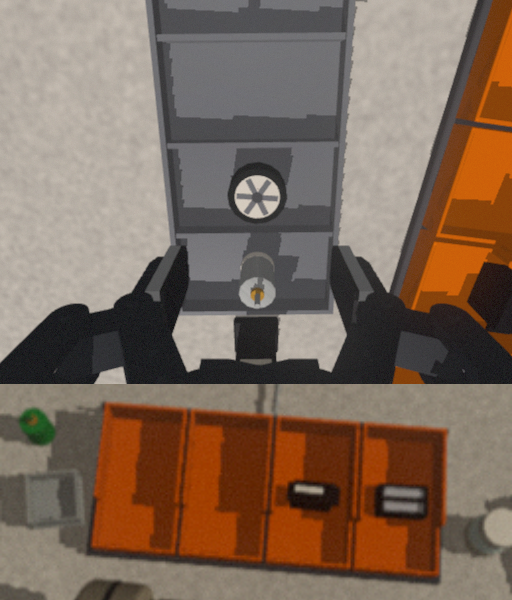

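The wheel (257,197) and motor (257,290) sit correctly in their pockets. The servo and battery lie nearly parallel to the row. Next, the servo.

Emit:
carry_out:
  increments: [-0.04, 0.09, 0, 0, 0, 0.004, 0.41, -0.09, 0.21, 0, 0, 0, 0.009, 0.41, -0.14, 0.33, 0, 0, 0, 0.014, 0.41, -0.18, 0.43, 0, 0, 0, 0.019, 0.41, -0.202, 0.48, 0, 0, 0, 0.0214, 0.41, -0.202, 0.48, 0, 0, 0, 0.0214, 0.41, -0.202, 0.48, 0.03, 0, 0, 0.0214, 0.41, -0.202, 0.48, 0.07, 0, 0, 0.0214, 0.41, -0.202, 0.48, 0.1, 0, 0, 0.0214, 0.41, -0.202, 0.48, 0.1, 0, 0, 0.0214, 0.41]

```text
time: 31.05
tool_pos: [666.7, -73.0, 28.8]
tcp_rot: [-179.8, -0.0, 85.0]
ft_force: [0.1, -0.3, 0.6]
finger_gap: 60.3
grip_force: 0.0
```

Emit:
carry_out:
  increments: [0, 0, 0.03, 0, 0, 0, 0.41, 0, 0, 0.06, 0, 0, 0, 0.41, 0, 0, 0.085, 0, 0, 0, 0.41, 0, 0, 0.105, 0, 0, 0, 0.41, 0, 0, 0.118, 0, 0, 0, 0.41, 0, 0, 0.118, 0, 0, 0, -1, 0, 0, 0.118, 0, 0, 0, -1, 0, 0, 0.118, 0, 0, 0, -1, 0, 0, 0.118, 0, 0, 0, -1, 0, 0, 0.118, 0, 0, 0, -1]

```text
time: 32.3
tool_pos: [669.0, -73.6, -15.5]
tcp_rot: [179.9, 0.0, 85.0]
ft_force: [0.3, -1.3, 3.8]
finger_gap: 19.5
grip_force: 29.7
```

The fingers grip the servo at 19.5 mm.

Emit:
carry_out:
  increments: [0, 0, -0.03, 0, 0, 0, -1, 0, 0, -0.1, 0, 0, 0, -1, 0, 0, -0.18, 0, 0, 0, -1, 0.035, -0.06, -0.22, 0, 0, -0.003, -1, 0.1, -0.17, -0.22, 0, 0, -0.007, -1, 0.165, -0.28, -0.22, 0, 0, -0.011, -1, 0.23, -0.39, -0.22, 0, 0, -0.016, -1, 0.28, -0.475, -0.22, 0, 0, -0.0214, -1, 0.309, -0.525, -0.22, 0, 0, -0.0214, -1, 0.309, -0.525, -0.22, 0, 0, -0.0214, -1]

```text
time: 33.55
tool_pos: [469.2, 68.7, 72.4]
tcp_rot: [180.0, -0.0, 92.8]
ft_force: [0.1, -0.6, -0.5]
finger_gap: 19.5
grip_force: 29.5
```

Emit:
carry_out:
  increments: [0, 0, 0.03, 0, 0, 0, -1, 0, 0, 0.09, 0, 0, 0, -1, 0, 0, 0.15, 0, 0, 0, -1, 0, 0, 0.2, 0, 0, 0, -1, 0, 0, 0.22, 0, 0, 0, -1, 0, 0, 0.234, 0, 0, 0, -1, 0, 0, 0.24, 0, 0, 0, -1, 0, 0, 0.2415, 0, 0, 0, -1, 0, 0, 0.2415, 0, 0, 0, -1, 0, 0, 0.2415, 0, 0, 0, -1]

```text
time: 34.8
tool_pos: [470.4, 68.0, -24.3]
tcp_rot: [180.0, 0.0, 92.7]
ft_force: [0.1, -0.1, -1.5]
finger_gap: 19.4
grip_force: 29.5
```

Run:
```python
from h import *
plan([469.4,68.5,75,92.7],[663.5,-160,75,85]); plan([663.5,-160,-20,85],[466,138.4,-20,92.7])
```

```text
[-0.593, 0.458, 0.0] turn z 0.0214
[0.7, -0.557, -0.0] turn z -0.0214
```

Emit:
carry_out:
  increments: [0, 0, 0.0015, 0, 0, 0, -1, 0, 0, 0.0015, 0, 0, 0, -1, 0, 0, 0.0015, 0, 0, 0, 0.41, 0, 0, 0.0015, 0, 0, 0, 0.41, 0, 0, 0.0015, 0, 0, 0, 0.41, 0, 0, 0.0015, 0, 0, 0, 0.41, 0, 0, -0.03, 0, 0, 0, 0.41, 0, 0, -0.1, 0, 0, 0, 0.41, 0, 0, -0.2, 0, 0, 0, 0.41, 0, 0, -0.25, 0, 0, 0, 0.41]

```text
time: 36.05
tool_pos: [471.7, 68.0, 78.8]
tcp_rot: [179.8, 0.0, 92.7]
ft_force: [0.4, 0.9, 0.6]
finger_gap: 59.6
grip_force: 0.0
```

Emit:
carry_out:
  increments: [-0.06, 0.05, 0, 0, 0, 0.003, 0.41, -0.16, 0.125, 0, 0, 0, 0.006, 0.41, -0.26, 0.2, 0, 0, 0, 0.01, 0.41, -0.36, 0.28, 0, 0, 0, 0.014, 0.41, -0.46, 0.355, 0, 0, 0, 0.018, 0.41, -0.54, 0.417, 0, 0, 0, 0.0214, 0.41, -0.593, 0.458, 0, 0, 0, 0.0214, 0.41, -0.593, 0.458, 0, 0, 0, 0.0214, 0.41, -0.593, 0.458, 0.05, 0, 0, 0.0214, 0.41, -0.593, 0.458, 0.1, 0, 0, 0.0214, 0.41]

```text
time: 37.3
tool_pos: [663.5, -159.2, 33.7]
tcp_rot: [-179.9, -0.0, 85.1]
ft_force: [-0.1, 1.0, -0.2]
finger_gap: 59.7
grip_force: 0.0
```

Emit:
carry_out:
  increments: [0, 0, 0.03, 0, 0, 0, 0.41, 0, 0, 0.06, 0, 0, 0, 0.41, 0, 0, 0.09, 0, 0, 0, 0.41, 0, 0, 0.12, 0, 0, 0, 0.41, 0, 0, 0.1385, 0, 0, 0, 0.41, 0, 0, 0.1385, 0, 0, 0, -1, 0, 0, 0.1385, 0, 0, 0, -1, 0, 0, 0.1385, 0, 0, 0, -1, 0, 0, 0.1385, 0, 0, 0, -1, 0, 0, 0.1385, 0, 0, 0, -1]

```text
time: 38.55
tool_pos: [664.6, -160.4, -19.7]
tcp_rot: [180.0, 0.0, 85.0]
ft_force: [-0.2, -0.5, 1.4]
finger_gap: 29.5
grip_force: 30.3
```

Emit:
carry_out:
  increments: [0, 0, -0.03, 0, 0, 0, -1, 0, 0, -0.12, 0, 0, 0, -1, 0, 0, -0.22, 0, 0, 0, -1, 0.056, -0.045, -0.235, 0, 0, -0.003, -1, 0.154, -0.123, -0.235, 0, 0, -0.006, -1, 0.266, -0.212, -0.235, 0, 0, -0.009, -1, 0.378, -0.301, -0.235, 0, 0, -0.013, -1, 0.49, -0.39, -0.235, 0, 0, -0.017, -1, 0.602, -0.479, -0.235, 0, 0, -0.0214, -1, 0.7, -0.557, -0.235, 0, 0, -0.0214, -1]

```text
time: 39.8
tool_pos: [465.7, 139.5, 74.9]
tcp_rot: [179.9, -0.0, 92.8]
ft_force: [1.2, 0.6, -1.1]
finger_gap: 29.6
grip_force: 30.1
```

Emit:
carry_out:
  increments: [0, 0, 0, 0, 0, 0, -1, 0, 0, 0.04, 0, 0, 0, -1, 0, 0, 0.1, 0, 0, 0, -1, 0, 0, 0.17, 0, 0, 0, -1, 0, 0, 0.22, 0, 0, 0, -1, 0, 0, 0.245, 0, 0, 0, -1, 0, 0, 0.255, 0, 0, 0, -1, 0, 0, 0.2575, 0, 0, 0, -1, 0, 0, 0.2575, 0, 0, 0, -1, 0, 0, 0.2575, 0, 0, 0, -1]

```text
time: 41.05
tool_pos: [467.3, 138.0, -28.6]
tcp_rot: [179.9, -0.0, 92.7]
ft_force: [1.1, -0.7, -0.5]
finger_gap: 29.6
grip_force: 30.1
```

Emit:
carry_out:
  increments: [0, 0, 0, 0, 0, 0, -1, 0, 0, 0, 0, 0, 0, 0.41, 0, 0, 0, 0, 0, 0, 0.41, 0, 0, 0, 0, 0, 0, 0.41, 0, 0, 0, 0, 0, 0, 0.41, 0, 0, 0, 0, 0, 0, 0.41, 0, 0, -0.04, 0, 0, 0, 0.41, 0, 0, -0.15, 0, 0, 0, 0.41, 0, 0, -0.3, 0, 0, 0, 0.41, 0, 0, -0.45, 0, 0, 0, 0.41]

```text
time: 42.3
tool_pos: [466.4, 137.9, 153.8]
tcp_rot: [180.0, -0.0, 92.7]
ft_force: [0.4, 0.2, 0.2]
finger_gap: 60.2
grip_force: 0.0
```

Emit:
carry_out:
  increments: [0.1, 0, -0.05, 0, 0, 0, 0.41, 0.2, 0, -0.05, 0, 0, 0, 0.41, 0.3, 0, -0.05, 0, 0, 0, 0.41, 0.4, 0, -0.05, 0, 0, 0, 0.41, 0.4, 0, -0.05, 0, 0, 0, 0.41, 0.4, 0, -0.05, 0, 0, 0, 0.41, 0.4, 0, -0.05, 0, 0, 0, 0.41, 0.4, 0, -0.05, 0, 0, 0, 0.41, 0.4, 0, -0.05, 0, 0, 0, 0.41, 0.4, 0, -0.05, 0, 0, 0, 0.41]

```text
time: 43.55
tool_pos: [459.2, 297.5, 170.9]
tcp_rot: [180.0, 0.0, 92.7]
ft_force: [1.0, -0.2, -0.6]
finger_gap: 60.0
grip_force: 0.0
```

Run:
```python
from h import *
a=viewer.snapshot("top")[225:335,140:380]; b=viewer.snapshot("scene")[85:190,130:330]
f=lambda x:cv2.resize(x,(560,int(x.shape[0]*560/x.shape[1])),interpolation=2)
cv2.imwrite("pics/c9.png",np.vstack([f(a),f(b)])[:600,:,::-1]); print(sense()['tool_pos'],sense()['qd'].round(1))
```

```text
[459.12395755 297.67358443 170.88976212] [ 0.2  0.1 -0.1 -0.1 -0.   0. ]
```

View pics/c9.png

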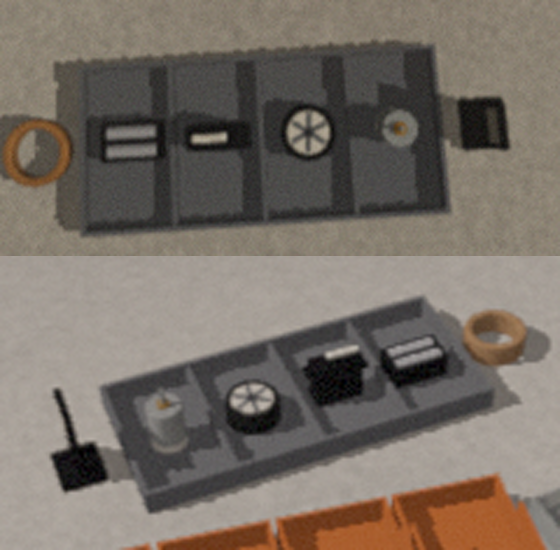

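From the tag: motor, wheel, servo, battery. All four stand upright, each in its own pocket, and the arm is clear.

```bash
python3 -c "
from bench import order; print(order.hand_in())"
```

```text
the job is handed in; nothing more can be done
None
```

I handed the job in after 43.6 s: from the tag post the pockets hold motor, wheel, servo and battery, and the last pictures show all four upright on the pocket floors, released, with the arm clear (no verdict was returned).

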